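# Dock the data logger and switch it on

## Robot

A 7-joint arm with a two-finger parallel gripper is mounted at the origin on a cart in front of the work surface, level with it; the furniture and walls round the work are solid. World frame = base frame: x ahead of the robot, y to its left, z up, the work surface at z = 0. Lengths are in m, angles in rad, forces in N, time in s.
With the tool pointing down it reaches from about 0.425 to 1.025 m from the base axis. Payload 9.4 kg.
Tool frame: the origin (TCP) lies on the front face of the gripper's body, between the roots of the fingers; the fingertips stand 84 mm ahead of it and the grasp point (between the pads) lies 65 mm ahead of it; z points along the fingers, y is the direction in which the jaws open and shut (so a half turn about z gives the same grasp; the last joint's range is limited). The gripper opens to 93 mm and grips with 3 to 60 N. Pads are 15 mm wide; open, the fingers measure 128 mm over their backs; the gripper's body (75 mm by 188 mm) begins 65 mm behind the grasp point.
Start: joints at [-1.266, 0.599, -0.003, 1.599, 0.002, 0.943, -0.08], TCP at [0.27, 0.673, 0.303] pointing down, gripper open.
Joint ranges: [-2.57, 2.57], [-0.35, 1.97], [-1.29, 1.29], [0.11, 2.56], [-1.05, 4.19], [0.11, 1.86], [-2.63, 2.63]. Speed limits (rad/s): [2.22, 2.22, 3.01, 3.01, 3.14, 3.14, 3.14].

## Interface

Orientations are given as a unit quaternion [x, y, z, w].
In Python, from rig import readout, optics, ctrl gives the robot as it stands.
- The arm moves only by the tool servo_tool, never from a script. Its argument "commands" is a list of rows, each a list of 3 entries, a list of its own where there are three numbers: the turn, a rotation vector about the tool's x, y, z in degrees, then the shift along the tool's x, y, z in mm, then the opening, from 0 (shut) to 1 (fully open). In form: [[[ax, ay, az], [dx, dy, dz], hand], ...]. A call has 1 to 8 rows; each row is the pose to reach, as a shift and turn from the pose commanded when the call began, along the tool's axes at that moment; what a row does not reach only later rows make up. A row lasts 1/12 s, in which the tool goes at most 41.7 mm and 7.16 degrees, less where a joint would pass 70% of its speed; a pose out of reach is approached as far as the arm can. A call with a gripper value outside its range is refused whole. The fingers move at their own pace and stop on an object; "newtons" is the grip in N (left out, the last holds). Time passes only in rows, so rows that repeat a pose let the fingers close. It gives the time, the measured TCP pose, the force and the opening at its end, in the units of the state.
- readout.observe(): the state, without advancing time (a new reading comes with each control period).
- optics.capture(name): name is "scene" or "side" or "wrist"; returns a dict with "image" (420x560x3 uint8, red, green, blue), "intrinsics" (3x3 intrinsics, pixels), "T" (4x4, takes a point from camera to world coordinates). Camera axes: x right, y down, z forward; pixel columns grow to the right and rows downward; lengths in m; the calibration is good to about 2 mm. The wrist camera is an equidistant fisheye: a pixel r from the principal point sees the ray r / f radians off the axis. A picture is of the moment at which its call begins. There is no depth.
- ctrl.hand_in(): hands the job in, once; it reports no verdict.
The state is a dict: "clock": time; "q": joint angles; "dq": joint speeds; "joint_torque": joint torques, N m; "tcp_pos": TCP position; "tool_rot": TCP orientation; "force": force on the tool from outside, world axes, zero at the start; "torque": the same for the moment, N m; "width": finger opening in m.
Only numpy, scipy, OpenCV 4.12 (cv2) and the standard library are available. Lean on these libraries where they do the work, as an engineer would, in place of code of your own. Each camera call takes 0.05 s, during which the arm holds its last target.

## Task

The hand-held data logger is back from a measurement and has to be read out. Slide it foot first along the desk into its docking sleeve until it sits fully home against the back stop, then, braced against that stop, press the orange latching button on its free end right in so that it stays in. Do not press the button before the logger is home (that would start a new recording), and leave the other things on the desk where they are.

Things in the scene. Friction and masses are not known exactly. Their poses are not given: they have to be found in the camera images.
- logger_center (a point): centre (half-way up) of the loose data logger: light grey, 130 long x 54 wide x 30 mm high, small screen on top, 0.22 kg, flat on the desk. +x runs lengthwise to its black foot end (contacts), z up; the black rubber head end with the orange button is the -x end. It can be gripped across its width (y) on the ribs, 20 to 45 mm from the centre on the -x side, which stay outside the sleeve
- logger_foot (a point): middle of the logger's foot end face, 65 mm from the logger's centre along +x, 15 mm over its underside; axes as the logger's. The last 12 mm at the foot are narrowed to 46 mm
- button_face (a point): middle of the outer face of the orange round button (19 mm across, axis along the logger's x) on the logger's head end; 15.5 mm over the desk. With the button out the face stands 9 mm outside the head end face (74 mm from the logger's centre along -x); it is pressed towards the logger's +x
- power_button (a joint): travel of the orange button in m: 0 = out, 0.006 = fully in (face then 3 mm outside the end face). It needs about 5.5 N and stays wherever it is left. Sliding the logger on the bare desk takes only 1 to 3 N, so an unbraced logger slides away instead of the button going in
- dock_stop (a point): middle of the back stop inside the docking sleeve, 15 mm over the desk; +x is the way in, z up. The sleeve is a low grey housing, 84 wide and 44 mm high, fixed on the desk. With the logger fully home its foot face lies at this point, its x axis along this x axis, and 80 mm of it (65 mm beyond the lips), with the button, stick out
- dock_mouth (a point): where the sleeve's straight part begins, 50 mm before the back stop along -x. The straight part is 57 mm wide inside (1.5 mm play each side), 34 mm high under its roof, and has no floor: the logger slides on the desk. Before it two black lips flare outward for 15 mm more along -x, to 69 mm inner and 88 mm outer width; a black bridge, 36 to 44 mm over the desk, joins them
- petri_dish: bystander: round glass dish 60 mm across, 14 mm high, with small dark chips; origin under its centre
- gel_box: bystander: small square sample box with a clear lid and dark base, 59 x 54 x 18 mm; origin under its centre
- spool: bystander: black-flanged spool of silvery solder wire standing on its flange, 52 mm across, 34 mm high; origin under its centre

How it is judged:
On the way, in this order (a step that is already met when the one before it is completed fails the run):
1. the logger's foot is in the straight part of the sleeve, at least 20 mm past the mouth, with the button still out (x of logger_foot in the frame of dock_mouth above 0.02 m and y of logger_foot in the frame of dock_mouth between -0.006 and 0.006 m and value of joint power_button below 0.002 m).
2. the button is pressed in while the logger is fully home (x of logger_foot in the frame of dock_stop above -0.003 m and value of joint power_button above 0.0045 m), for 0.2 s.
At the end, for the whole second after the job is handed in: The logger lies flat and at rest in the sleeve, its foot within 3 mm of the back stop and within 4 mm of the middle, in line with the sleeve within 0.08 rad, and the button is in by more than 4.5 of its 6 mm (all of step 2 and y of logger_foot in the frame of dock_stop between -0.004 and 0.004 m and z of logger_foot in the frame of dock_stop below 0.004 m and angle between the x axis of logger_foot and the x axis of dock_stop, either way round below 0.08 rad and linear speed of logger below 0.01 m/s); the robot touches nothing.
It fails at once if the button goes in by more than 2 mm while the logger's foot is more than 4 mm from the back stop (value of joint power_button above 0.002 m and x of logger_foot in the frame of dock_stop below -0.004 m).
It fails at once if the glass dish is moved by more than 15 mm (distance of petri_dish from where it was at the start of the episode above 0.015 m).
It fails at once if the sample box is moved by more than 15 mm (distance of gel_box from where it was at the start of the episode above 0.015 m).
It fails at once if the solder spool is moved by more than 15 mm (distance of spool from where it was at the start of the episode above 0.015 m).
It also fails if it takes over 48 s, if anything falls off the work surface, if the arm or the gripper's body presses on something with over 40 N, if the wrist force passes 120 N, or if a joint passes its speed limit or range.

## Working session

There is one attempt and no reset: what is moved stays moved. The work goes in short steps, Python scripts to look and compute and a tool call to move; the robot and the scene stay as the last step left them, time stands still between calls to the robot, and variables do not carry over. Pictures are saved under pics/ and viewed, and the job is handed in when it is done.

Besides the shell and the picture viewer there is one more tool, called after "Call:" by a JSON object that holds its "name" and its "arguments", one argument or row to a line. servo_tool: Moves the arm, as the interface text tells. Its arguments: {"type":"object","properties":{"commands":{"type":"array"},"newtons":{"type":"number"}},"required":["commands"]}

```bash
mkdir -p pics; ls
python3 - <<'E'
from rig import readout, optics, ctrl
import cv2,json
s=readout.observe(); print(s)
for n in ["scene","side","wrist"]:
    c=optics.capture(n); cv2.imwrite(f"pics/{n}0.png",c["image"][:,:,::-1]); print(n,c["intrinsics"],c["T"])
E
```

```text
pics
{'clock': 0.0, 'q': array([-1.26568567,  0.60010895, -0.0025569 ,  1.60014246,  0.00181004,
        0.9429394 , -0.07982843]), 'dq': array([-0.00024824,  0.0002616 ,  0.00017696, -0.00032692,  0.00102319,
        0.00128921, -0.00082647]), 'joint_torque': array([-9.60452394e-05, -7.65086246e+01,  1.49691157e+00, -2.52339453e+01,
       -5.24137903e-02,  1.69364997e-02,  1.54010349e-04]), 'tcp_pos': array([0.26999685, 0.6724423 , 0.30186688]), 'tool_rot': array([ 1.89724583e-01,  9.81837026e-01, -7.94087235e-04, -7.89020582e-05]), 'force': array([-0.31453922, -0.12456209, -0.79414655]), 'torque': array([ 0.01652697,  0.00221533, -0.03327084]), 'width': 0.09295902439500042}
scene [[439.05795637   0.         274.2239159 ]
 [  0.         439.05795637 214.45455927]
 [  0.           0.           1.        ]] [[-0.52412602 -0.4208579   0.7403854  -0.08751244]
 [-0.85132277  0.23515887 -0.46898811  0.4038864 ]
 [ 0.02326916 -0.87611582 -0.4815388   0.45231664]
 [ 0.          0.          0.          1.        ]]
side [[468.13155249   0.         283.79448554]
 [  0.         468.13155249 213.63116445]
 [  0.           0.           1.        ]] [[ 0.95355057 -0.11035613  0.28029064  0.27713509]
 [-0.30023053 -0.42401643  0.85444233 -0.85081337]
 [ 0.02455489 -0.89890577 -0.43745339  0.47201387]
 [ 0.          0.          0.          1.        ]]
wrist [[325.1922621    0.         277.56111259]
 [  0.         325.1922621  206.21475846]
 [  0.           0.           1.        ]] [[ 0.37171477  0.89459728  0.24803998  0.20225792]
 [ 0.92834636 -0.35789054 -0.100436    0.69994695]
 [-0.00107861  0.26760056 -0.96352933  0.38407368]
 [ 0.          0.          0.          1.        ]]
```

View pics/scene0.png

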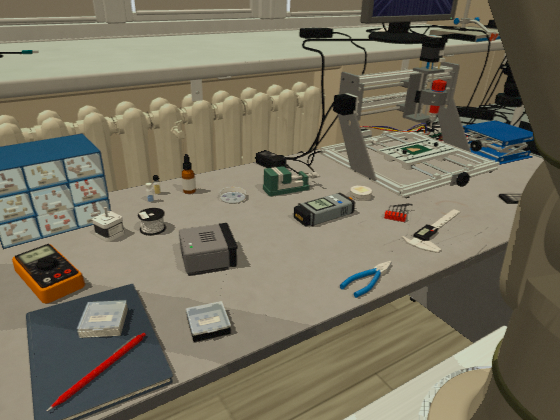

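View pics/side0.png

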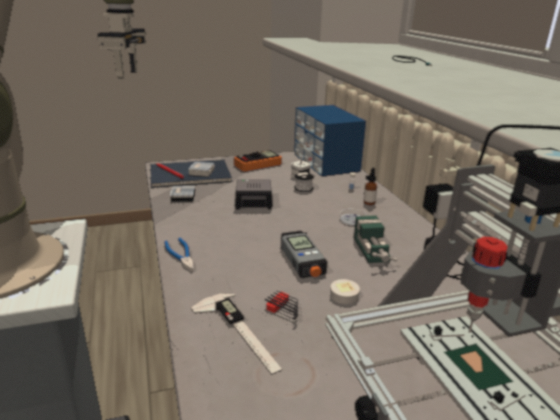

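View pics/wrist0.png

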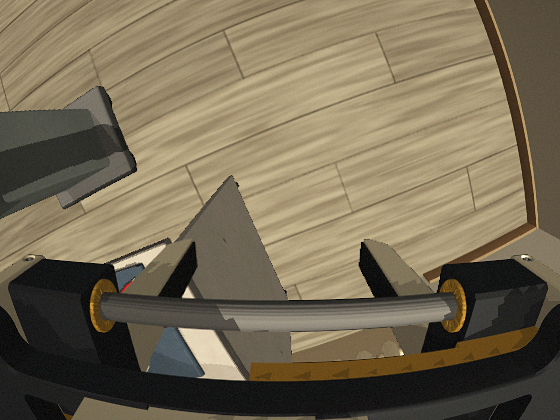

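```bash
cat > h.py <<'E'
from rig import readout, optics, ctrl
import cv2, numpy as np, pickle
from scipy.spatial.transform import Rotation as R
def snap(n,tag):
    c=optics.capture(n); c['s']=readout.observe(); cv2.imwrite(f"pics/{tag}.png",c["image"][:,:,::-1]); pickle.dump(c,open(f"pics/{tag}.pkl","wb")); return c
def load(tag): return pickle.load(open(f"pics/{tag}.pkl","rb"))
def ray(c,u,v,fish=False):
    K=c["intrinsics"];x=(u-K[0,2])/K[0,0];y=(v-K[1,2])/K[1,1]
    if fish:
        r=np.hypot(x,y); d=np.array([x/r*np.sin(r),y/r*np.sin(r),np.cos(r)]) if r>0 else np.array([0,0,1.])
    else: d=np.array([x,y,1.])
    d=c["T"][:3,:3]@d; return c["T"][:3,3],d/np.linalg.norm(d)
def onz(c,u,v,z,fish=False):
    o,d=ray(c,u,v,fish); return o+d*(z-o[2])/d[2]
def tri(rays):
    A=np.zeros((3,3));b=np.zeros(3)
    for o,d in rays:
        P=np.eye(3)-np.outer(d,d);A+=P;b+=P@o
    p=np.linalg.solve(A,b); return p,[np.linalg.norm((np.eye(3)-np.outer(d,d))@(p-o)) for o,d in rays]
def proj(c,p,fish=False):
    T=c["T"];q=T[:3,:3].T@(np.array(p)-T[:3,3]);K=c["intrinsics"]
    if fish:
        r=np.hypot(q[0],q[1]);t=np.arctan2(r,q[2]);x,y=q[0]/r*t,q[1]/r*t
    else: x,y=q[0]/q[2],q[1]/q[2]
    return np.array([K[0,0]*x+K[0,2],K[1,1]*y+K[1,2]])
def crop(tag,x0,y0,w,h,f,out):
    im=cv2.imread(f"pics/{tag}.png")[y0:y0+h,x0:x0+w]; im=cv2.resize(im,None,fx=f,fy=f,interpolation=cv2.INTER_CUBIC); cv2.imwrite(f"pics/{out}.png",im)
def draw(tag,c,pts,out,fish=False,box=None,f=1,pairs=()):
    im=cv2.imread(f"pics/{tag}.png"); x0,y0,w,h=box or (0,0,560,420)
    im=cv2.resize(im[y0:y0+h,x0:x0+w],None,fx=f,fy=f,interpolation=cv2.INTER_CUBIC)
    for p in pts:
        u=(proj(c,p,fish)-[x0,y0]+.5)*f; cv2.circle(im,tuple(int(t) for t in u),3,(0,0,255),1)
    cv2.imwrite(f"pics/{out}.png",im)
E
python3 - <<'E'
from h import *
a=snap("scene","s1");b=snap("side","d1")
crop("s1",170,170,200,120,4,"s1c"); crop("d1",220,165,120,130,5,"d1c")
E
```

```text
(no output)
```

View pics/s1c.png

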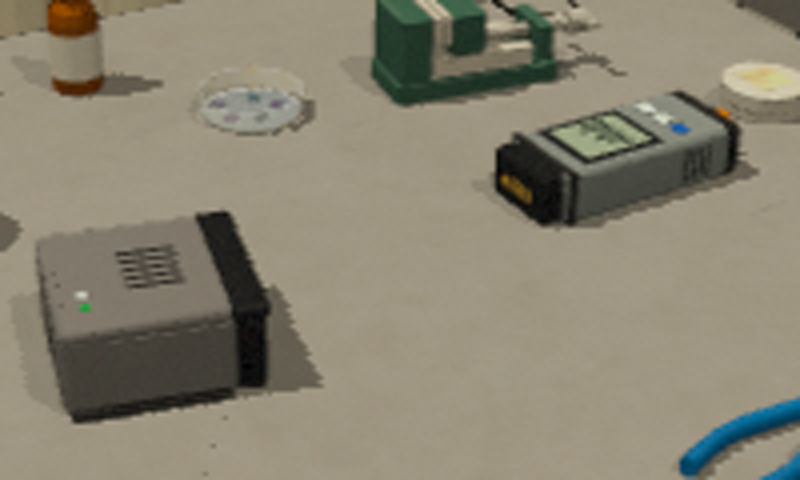

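View pics/d1c.png

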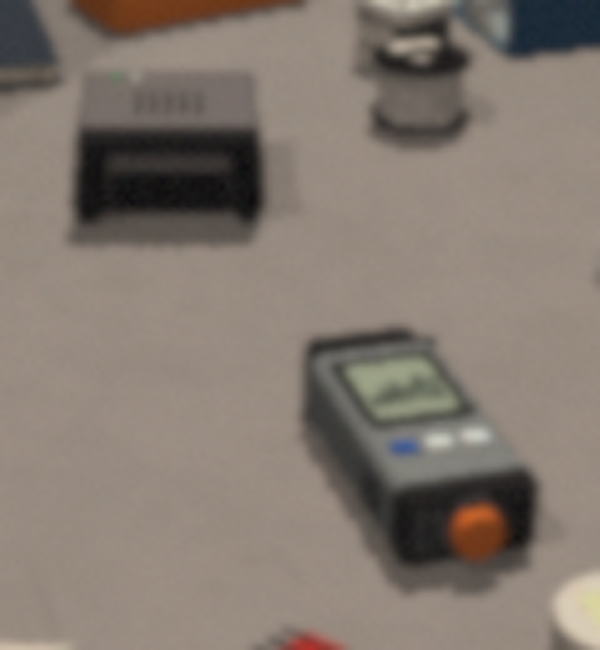

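Run:
```python
from h import *
a=load("s1");b=load("d1")
S=lambda u,v:(170+u/4,170+v/4); D=lambda u,v:(220+u/5,165+v/5)
print("button side",onz(b,*D(478,530),.0155))
print("bridge side",onz(b,*D(80,132),.044),onz(b,*D(258,132),.044))
print("bridge scene",onz(a,*S(267,310),.044),onz(a,*S(231,212),.044))
print("dock back top scene",onz(a,*S(38,238),.044),onz(a,*S(52,345),.044))
print("dock bottom near edge scene",onz(a,*S(240,390),0),onz(a,*S(78,420),0))
print("tri bridge near",tri([ray(a,*S(267,310)),ray(b,*D(80,132))]),"far",tri([ray(a,*S(231,212)),ray(b,*D(258,132))]))
# logger top corners: foot grey near (top) and foot right etc
print("logger scene foot top grey L/R",onz(a,*S(515,140),.03),onz(a,*S(568,172),.03), "head top",onz(a,*S(735,125),.03),onz(a,*S(680,92),.03))
print("logger side foot",onz(b,*D(310,350),.03),onz(b,*D(415,335),.03),"head",onz(b,*D(392,490),.03),onz(b,*D(533,472),.03))
print("dish",onz(a,*S(252,105),.005),"gel",onz(a,208,322,.01),"spool",onz(a,151,220,.017))
```

```text
button side [ 0.55437598 -0.19684395  0.0155    ]
bridge side [0.47987407 0.1244663  0.044     ] [0.55932648 0.10435756 0.044     ]
bridge scene [0.47238446 0.12252169 0.044     ] [0.55437433 0.09886392 0.044     ]
dock back top scene [0.57568262 0.18473241 0.044     ] [0.49239905 0.21059607 0.044     ]
dock bottom near edge scene [0.48184594 0.13173798 0.        ] [ 4.96468092e-01  2.00938265e-01 -5.55111512e-17]
tri bridge near (array([0.47764768, 0.12120724, 0.04328897]), [np.float64(0.002583700509876319), np.float64(0.0025837005098764557)]) far (array([0.55661239, 0.09869527, 0.04484235]), [np.float64(0.001948967907883379), np.float64(0.0019489679078830801)])
logger scene foot top grey L/R [ 0.57169352 -0.07356577  0.03      ] [ 0.52977728 -0.07724537  0.03      ] head top [ 0.52877446 -0.1863216   0.03      ] [ 0.57465268 -0.18607551  0.03      ]
logger side foot [ 0.52798152 -0.07846833  0.03      ] [ 0.57237522 -0.07730681  0.03      ] head [ 0.52530423 -0.18518876  0.03      ] [ 0.57854064 -0.18703738  0.03      ]
dish [0.71938834 0.00515211 0.005     ] gel [0.36536404 0.22498695 0.01      ] spool [0.68186384 0.20583186 0.017     ]
```

Call:
{"name": "servo_tool", "arguments": {
  "commands": [
    [[0,0,7],[-27,-30,0],1],
    [[0,0,14],[-55,-61,0],1],
    [[0,0,21],[-83,-92,0],1],
    [[0,0,28],[-111,-123,0],1],
    [[0,0,35],[-139,-154,0],1],
    [[0,0,42],[-167,-185,0],1],
    [[0,0,49],[-195,-216,0],1],
    [[0,0,56],[-223,-247,0],1]
  ]
}}

```text
clock: 0.92
tcp_pos: [0.3851, 0.3593, 0.3029]
tool_rot: [0.631, 0.776, 0.0, -0.0]
force: [0.2, 0.0, 0.3]
width: 0.0931
```

```bash
cat >> h.py <<'E'
def rel(p,yaw):
    "tool-frame shift (mm) and turn (deg) to reach TCP p, tool-down with tool x at world yaw deg"
    s=readout.observe(); r=R.from_quat(s["tool_rot"]); X=r.as_matrix()[:,0]
    c,sn=np.cos(np.radians(yaw)),np.sin(np.radians(yaw))
    T=R.from_matrix(np.array([[c,sn,0],[sn,-c,0],[0,0,-1.]]).T if False else np.column_stack([[c,sn,0],[sn,-c,0],[0,0,-1.]]))
    print("t",round(s["clock"],2),"tcp",s["tcp_pos"].round(4),"yaw",np.degrees(np.arctan2(X[1],X[0])).round(2),"F",s["force"].round(1),"w",round(s["width"],4))
    print("shift mm",(r.inv().apply(np.array(p)-s["tcp_pos"])*1000).round(1),"turn deg",np.degrees((r.inv()*T).as_rotvec()).round(2))
E
python3 -c "
from h import *
rel([.54,-.06,.30],90)"
```

```text
t 0.92 tcp [0.3851 0.3593 0.3029] yaw 101.79 F [0.2 0.  0.3] w 0.0931
shift mm [-442.1   66.     2.8] turn deg [ 0.02 -0.03 11.79]
```

Call:
{"name": "servo_tool", "arguments": {
  "commands": [
    [[0,0,6],[-40,6,0],1],
    [[0,0,12],[-80,12,0],1],
    [[0,0,12],[-120,18,0],1],
    [[0,0,12],[-160,24,0],1],
    [[0,0,12],[-200,30,0],1],
    [[0,0,12],[-240,36,0],1],
    [[0,0,12],[-280,42,0],1],
    [[0,0,12],[-320,48,0],1]
  ]
}}

```text
clock: 1.58
tcp_pos: [0.4993, 0.0566, 0.303]
tool_rot: [0.706, 0.708, 0.0, 0.0]
force: [1.0, 0.3, -0.9]
width: 0.0929
```

Call:
{"name": "servo_tool", "arguments": {
  "commands": [
    [[0,0,0],[-40,-6,0],1],
    [[0,0,0],[-80,-10,0],1],
    [[0,0,0],[-100,-10,0],1],
    [[0,0,0],[-100,-10,0],1]
  ]
}}

```text
clock: 1.92
tcp_pos: [0.4886, -0.0466, 0.3032]
tool_rot: [0.709, 0.705, -0.0, 0.001]
force: [0.2, 0.3, -0.1]
width: 0.0927
```

```bash
python3 -c "
from h import *
rel([.54,-.06,.30],90)
snap('wrist','w1')"
```

```text
t 1.92 tcp [ 0.4886 -0.0466  0.3032] yaw 89.73 F [ 0.2  0.3 -0.1] w 0.0927
shift mm [-13.2  51.5   3.2] turn deg [ 0.05  0.08 -0.27]
```

View pics/w1.png

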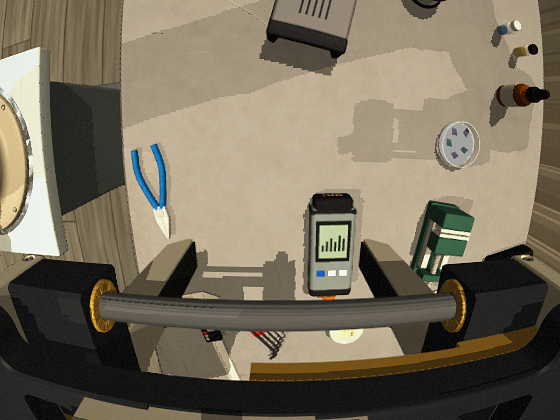

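Call:
{"name": "servo_tool", "arguments": {
  "commands": [
    [[0,0,0],[32,16,0],1],
    [[0,0,0],[64,32,0],1],
    [[0,0,0],[96,48,0],1],
    [[0,0,0],[100,50,0],1],
    [[0,0,0],[100,50,0],1]
  ]
}}

```text
clock: 2.38
tcp_pos: [0.5396, 0.0627, 0.3022]
tool_rot: [0.704, 0.71, 0.0, -0.0]
force: [-0.3, 0.4, -0.1]
width: 0.0928
```

```bash
python3 -c "
from h import *
snap('wrist','w2')
rel([.54,-.06,.30],90)
crop('w1',240,0,140,100,5,'w1dock'); crop('w1',280,170,100,140,4,'w1log')
"
```

```text
t 2.43 tcp [0.5388 0.0605 0.3023] yaw 90.34 F [ 1.  -1.3  0.2] w 0.0931
shift mm [-120.5    0.5    2.3] turn deg [-0.04  0.    0.34]
```

View pics/w2.png

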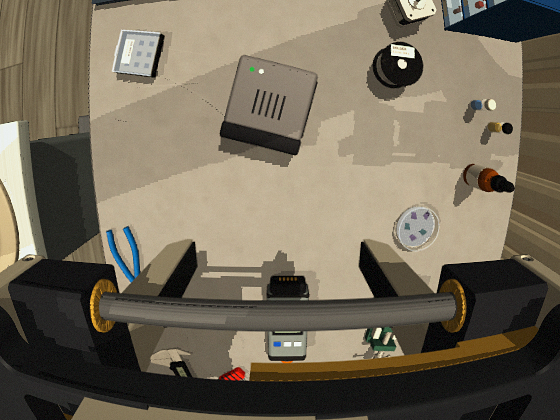

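View pics/w1log.png

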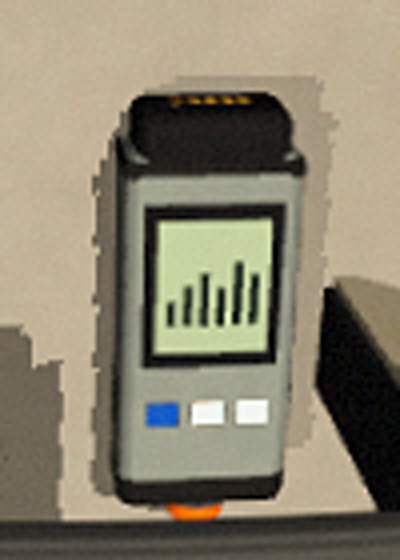

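View pics/w1dock.png

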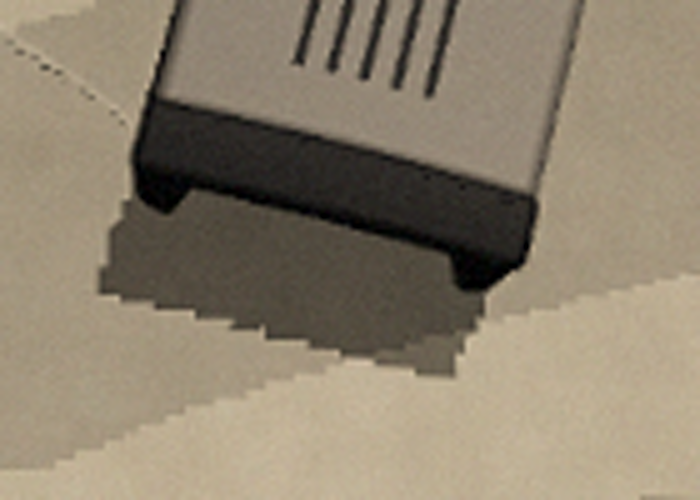

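```bash
python3 -c "
from h import *
crop('w2',205,45,130,120,5,'w2dock'); crop('w2',250,260,80,110,5,'w2log')
"
```

```text
(no output)
```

View pics/w2dock.png

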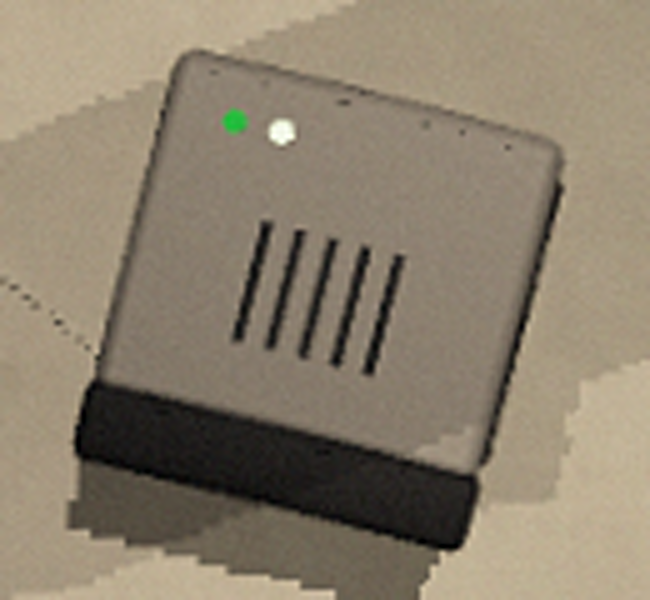

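View pics/w2log.png

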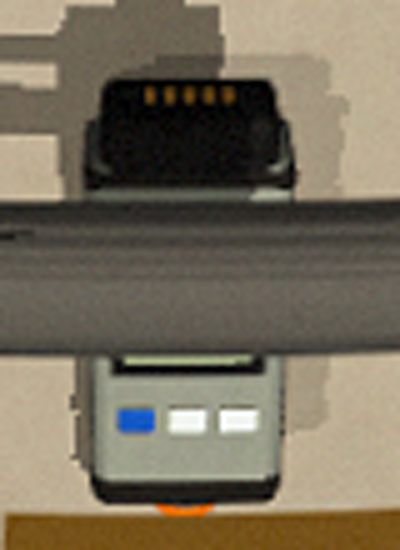

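Run:
```python
from h import *
a=load("w1");b=load("w2")
A=lambda o,f,u,v:ray(a,o[0]+u/f-.4,o[1]+v/f-.4,True); B=lambda o,f,u,v:ray(b,o[0]+u/f-.4,o[1]+v/f-.4,True)
d1=lambda u,v:A((240,0),5,u,v); d2=lambda u,v:B((205,45),5,u,v); l1=lambda u,v:A((280,170),4,u,v); l2=lambda u,v:B((250,260),5,u,v)
Z=lambda r,z:(r[0]+r[1]*(z-r[0][2])/r[1][2])[:2].round(4)
for n,p,q in [("seamL",d1(160,100),d2(97,385)),("seamR",d1(537,200),d2(482,472)),("frL",d1(135,160),d2(78,455)),("frR",d1(527,262),d2(460,550)),
 ("blue",l1(162,414),l2(136,420)),("white",l1(252,412),l2(238,420)),("shL",l1(120,172),l2(88,185)),("shR",l1(303,172),l2(294,185)),("hdL",l1(115,492),l2(97,500)),("hdR",l1(280,492),l2(273,500))]:
    p3,e=tri([p,q]); z=.044 if n[0] in"sf" and n[:2]!="sh" else .03
    print(n,p3.round(4),np.round(e[0]*1000,1),"plane:",Z(p,z),Z(q,z))
print("backL",Z(d2(178,52),.044),"backR",Z(d2(562,150),.044))
```

```text
seamL [0.4843 0.1335 0.045 ] 0.1 plane: [0.4844 0.1337] [0.4841 0.1335]
seamR [0.5649 0.1151 0.0377] 0.2 plane: [0.5634 0.1135] [0.5646 0.1154]
frL [0.4798 0.1192 0.0467] 0.6 plane: [0.4792 0.1202] [0.4799 0.1188]
frR [0.5603 0.099  0.0466] 0.2 plane: [0.5611 0.0995] [0.5603 0.0988]
blue [ 0.5417 -0.1568  0.0307] 0.0 plane: [ 0.5418 -0.1572] [ 0.5417 -0.1574]
white [ 0.5698 -0.1568  0.0308] 0.1 plane: [ 0.5701 -0.1573] [ 0.5698 -0.1574]
shL [ 0.5278 -0.0805  0.0279] 1.2 plane: [ 0.5265 -0.0793] [ 0.5289 -0.0799]
shR [ 0.5808 -0.0801  0.029 ] 0.3 plane: [ 0.5803 -0.0797] [ 0.581  -0.0797]
hdL [ 0.5294 -0.1835  0.034 ] 1.8 plane: [ 0.5282 -0.1849] [ 0.5308 -0.1883]
hdR [ 0.5805 -0.184   0.0347] 0.1 plane: [ 0.5817 -0.1868] [ 0.5811 -0.1884]
backL [0.5007 0.2042] backR [0.5803 0.1838]
```

```bash
python3 -c "
from h import *
rel([.555,-.157,.16],90.2)
a=load('w1');print(onz(a,418,275,.0,True),onz(a,428,205,.04,True),onz(a,345,335,.02,True))
L=[.555,-.124]
pts=[[L[0]+sx*.027,L[1]+y,.03] for sx in(-1,1) for y in(-.065,.053)]+[[L[0]+sx*.023,L[1]+.065,.03] for sx in(-1,1)]+[[L[0],L[1]-.074,.0155]]
draw('w1',a,pts,'w1chk',True,(240,0,140,320),2.5)
b=load('d1');draw('d1',b,pts,'d1chk',False,(220,165,120,130),5)
"
```

```text
t 2.43 tcp [0.5388 0.0605 0.3023] yaw 90.34 F [ 1.  -1.3  0.2] w 0.0931
shift mm [-217.6   15.   142.3] turn deg [-0.04  0.    0.14]
[ 0.68969461 -0.18262184  0.        ] [ 0.66844076 -0.06804434  0.04      ] [ 0.58477791 -0.26446784  0.02      ]
```

View pics/w1chk.png

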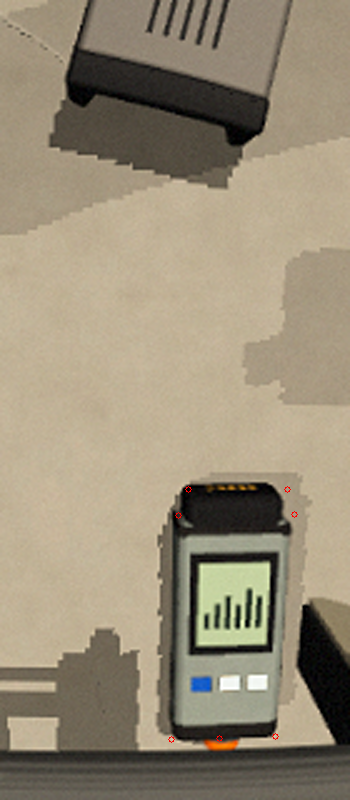

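View pics/d1chk.png

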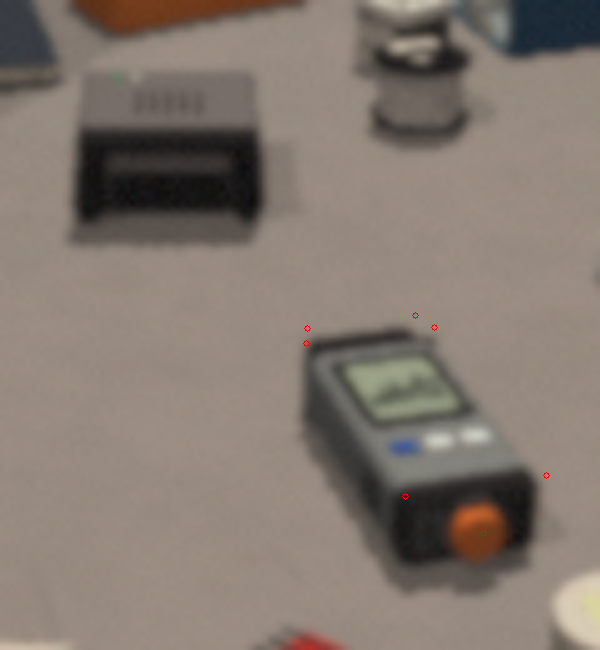

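Call:
{"name": "servo_tool", "arguments": {
  "commands": [
    [[0,0,0],[-36,3,15],1],
    [[0,0,0],[-72,6,30],1],
    [[0,0,0],[-108,9,45],1],
    [[0,0,0],[-144,12,60],1],
    [[0,0,0],[-180,14,75],1],
    [[0,0,0],[-210,15,95],1],
    [[0,0,0],[-217,15,130],1],
    [[0,0,0],[-217,15,140],1]
  ]
}}

```text
clock: 3.1
tcp_pos: [0.5518, -0.1621, 0.1598]
tool_rot: [0.708, 0.706, -0.002, -0.001]
force: [-2.1, 1.0, -1.0]
width: 0.093
```

```bash
python3 -c "
from h import *
rel([.555,-.157,.088],90.2);snap('side','d2');snap('wrist','w3')
crop('d2',190,120,200,180,4,'d2c')"
```

```text
t 3.1 tcp [ 0.5518 -0.1621  0.1598] yaw 89.8 F [-2.1  1.  -1. ] w 0.093
shift mm [ 5.1  3.4 71.8] turn deg [-0.22  0.05 -0.4 ]
```

View pics/d2c.png

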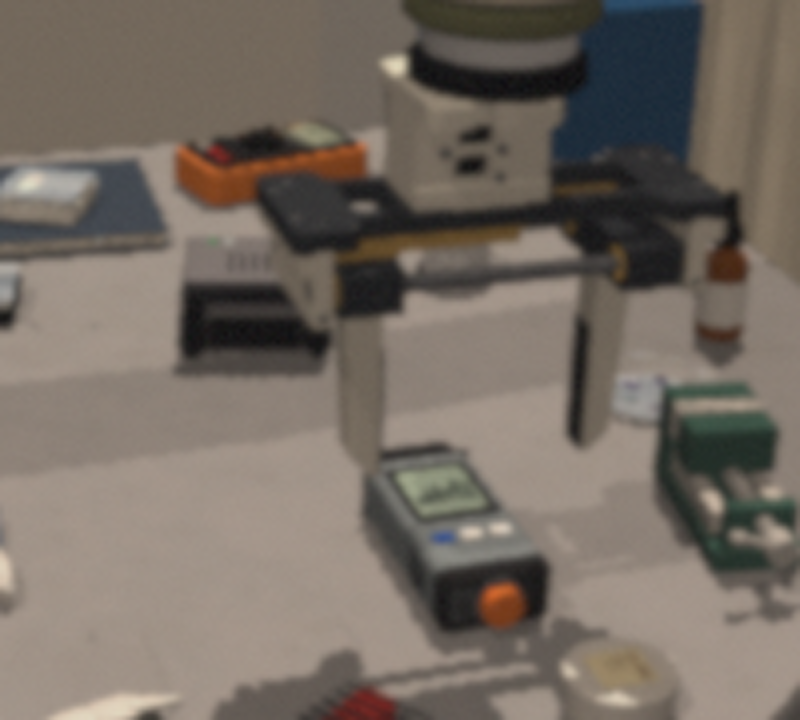

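View pics/w3.png

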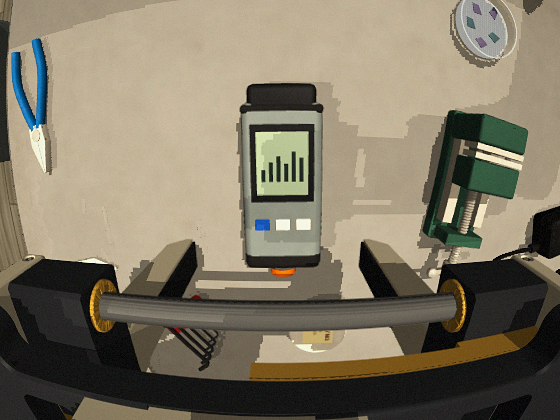

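Call:
{"name": "servo_tool", "arguments": {
  "commands": [
    [[0,0,-1],[4,3,30],1],
    [[0,0,-1],[4,3,60],1],
    [[0,0,-1],[4,3,71],1],
    [[0,0,-1],[4,3,71],1],
    [[0,0,-1],[4,3,71],0.6],
    [[0,0,-1],[4,3,71],0.5],
    [[0,0,-1],[4,3,71],0.4],
    [[0,0,-1],[4,3,71],0.4]
  ],
  "newtons": 12
}}

```text
clock: 3.87
tcp_pos: [0.558, -0.1545, 0.0932]
tool_rot: [0.7, 0.714, 0.001, 0.001]
force: [0.0, -0.3, -0.4]
width: 0.0706
```

```bash
python3 -c "
from h import *
rel([.555,-.157,.088],90.2);snap('wrist','w4')"
```

```text
t 3.87 tcp [ 0.558  -0.1545  0.0932] yaw 91.13 F [ 0.  -0.3 -0.4] w 0.0706
shift mm [-2.5 -3.1  5.2] turn deg [0.12 0.03 0.93]
```

View pics/w4.png

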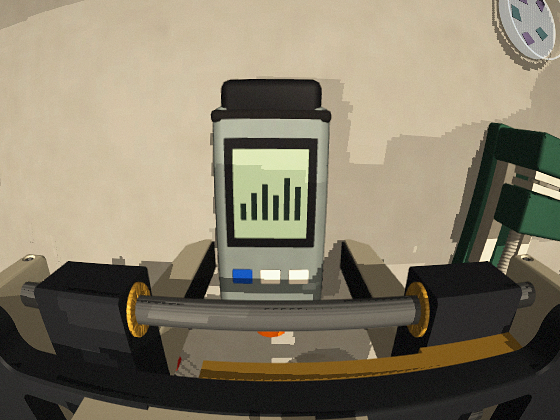

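Call:
{"name": "servo_tool", "arguments": {
  "commands": [
    [[0,0,0],[-1,-4,4],0.6],
    [[0,0,0],[-1,-4,4],0.5],
    [[0,0,0],[-1,-4,4],0.3],
    [[0,0,0],[-1,-4,4],0.3],
    [[0,0,0],[-1,-4,4],0.3],
    [[0,0,0],[-1,-4,4],0.3]
  ],
  "newtons": 12
}}

```text
clock: 4.42
tcp_pos: [0.5531, -0.1557, 0.0877]
tool_rot: [0.7, 0.714, -0.0, -0.0]
force: [-2.3, -1.7, 1.3]
width: 0.0539
```

```bash
python3 -c "
from h import *
snap('wrist','w5');snap('side','d5')
rel([.555,-.157,.088],90.2);crop('w5',180,60,200,290,2,'w5c');crop('d5',190,120,200,180,4,'d5c')"
```

```text
t 4.52 tcp [ 0.5532 -0.1556  0.0877] yaw 91.12 F [-1.1 -1.1  1.3] w 0.054
shift mm [-1.4  1.7 -0.3] turn deg [-0.02 -0.    0.92]
```

View pics/w5c.png

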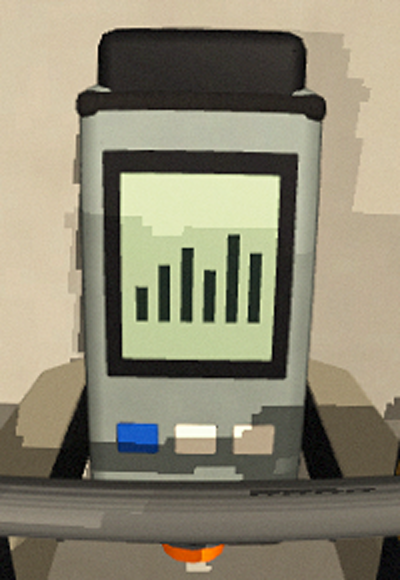

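View pics/d5c.png

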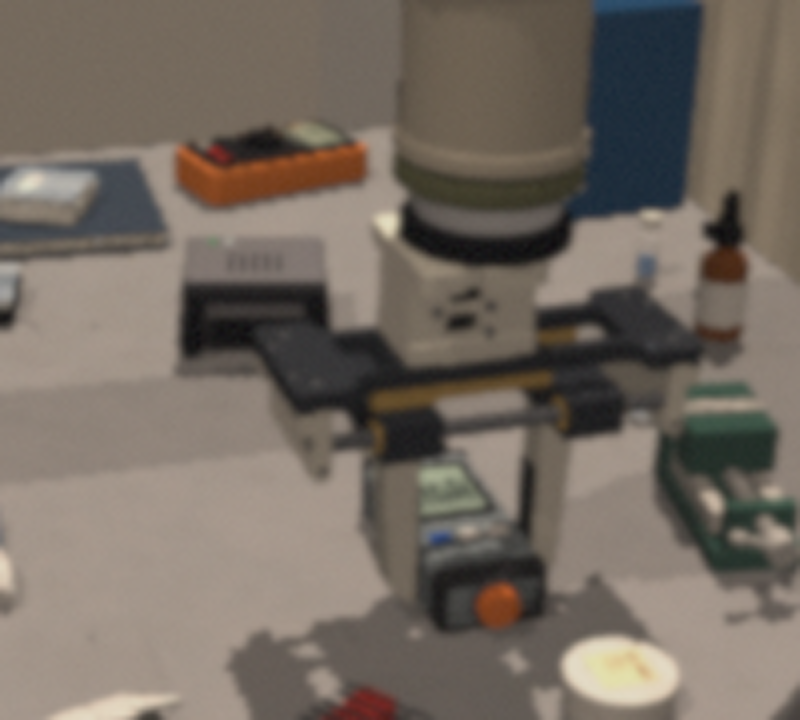

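Run:
```python
from h import *
a=load("w1");c=load("w5");s=c["s"]
print("pliers",[onz(a,u,v,.005,True).round(3) for u,v in((169,235),(157,145),(134,150),(165,190))])
r=R.from_quat(s["tool_rot"])
F=lambda u,v,z:(r.inv().apply(onz(c,180+u/2-.25,60+v/2-.25,z,True)-s["tcp_pos"])*1000).round(1)
for n,u,v,z in [("foot top L",98,33,.029),("foot R",304,33,.029),("shL",77,100,.03),("shR",325,100,.03),("scr L",103,152,.03),("scrR",298,152,.03),("scr bl",108,375,.03),("br",284,377,.03),("blue",138,438,.03),("wh",254,438,.03)]: print(n,F(u,v,z))
rel([.4904,-.0098,.0877],76)
```

```text
pliers [array([ 0.349, -0.117,  0.005]), array([ 0.343, -0.   ,  0.005]), array([ 0.311, -0.005,  0.005]), array([ 0.35 , -0.057,  0.005])]
foot top L [ 92.6 -19.9  58.7]
foot R [92.7 24.2 58.7]
shL [ 78.  -24.4  57.7]
shR [78.1 28.8 57.7]
scr L [ 66.5 -18.9  57.7]
scrR [66.6 23.1 57.7]
scr bl [ 15.1 -19.4  57.7]
br [14.7 21.8 57.7]
blue [ -1.5 -12.9  57.7]
wh [-1.5 15.2 57.7]
t 4.52 tcp [ 0.5532 -0.1556  0.0877] yaw 91.12 F [-1.1 -1.1  1.3] w 0.054
shift mm [147. -60.  -0.] turn deg [-0.02  0.   15.12]
```

Call:
{"name": "servo_tool", "arguments": {
  "commands": [
    [[0,0,2],[22,-9,0],0.3],
    [[0,0,4],[44,-18,0],0.3],
    [[0,0,6],[66,-27,0],0.3],
    [[0,0,8],[88,-36,0],0.3],
    [[0,0,10],[110,-45,0],0.3],
    [[0,0,12],[130,-53,0],0.3],
    [[0,0,15],[140,-58,0],0.3],
    [[0,0,15],[140,-58,0],0.3]
  ]
}}

```text
clock: 5.18
tcp_pos: [0.492, -0.0139, 0.0877]
tool_rot: [0.787, 0.617, 0.0, -0.001]
force: [0.3, -0.1, -1.5]
width: 0.0538
```

```bash
python3 -c "
from h import *
rel([.4904,-.0098,.0877],76)
snap('wrist','w6')"
```

```text
t 5.18 tcp [ 0.492  -0.0139  0.0877] yaw 76.22 F [ 0.3 -0.1 -1.5] w 0.0538
shift mm [ 3.6 -2.5  0. ] turn deg [-0.07 -0.07  0.22]
```

View pics/w6.png

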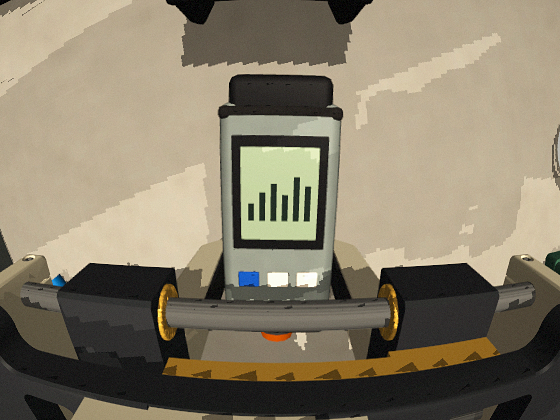

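```bash
python3 -c "
from h import *
crop('w6',165,0,220,130,3.6,'w6c')"
```

```text
(no output)
```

View pics/w6c.png

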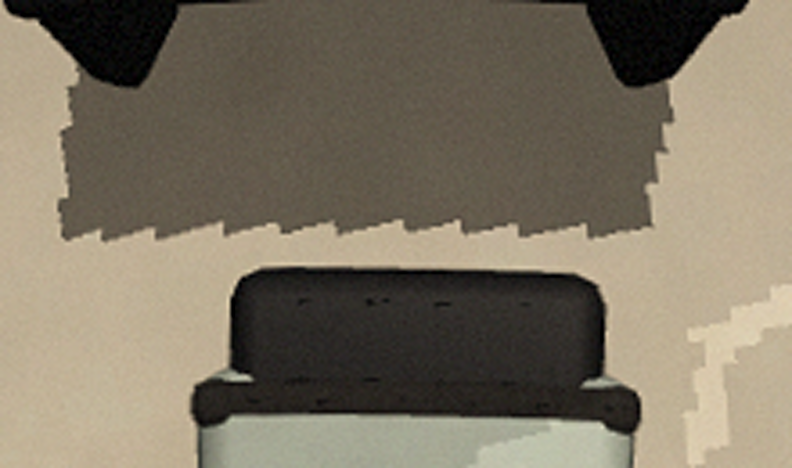

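Run:
```python
from h import *
c=load("w6");s=c["s"];r=R.from_quat(s["tool_rot"])
def F(n,u,v,z): print(n,(r.inv().apply(onz(c,165+u/3.6-.35,v/3.6-.35,z,True)-s["tcp_pos"])*1000).round(1), onz(c,165+u/3.6-.35,v/3.6-.35,z,True).round(4))
F("lipL in",137,87,0);F("lipR in",630,87,0);F("lipL out",92,76,0);F("lipR out",672,78,0)
F("br L",180,5,.036);F("br R",590,5,.036)
F("footL",232,275,.029);F("footR",604,280,.029);F("shL",194,395,.03);F("shR",640,400,.03)
F("topL",5,12,.044);F("topR",748,8,.044)
rel([.4904,-.0098,.0877],76)
```

```text
lipL in [128.2 -39.3  87.8] [0.4849 0.1185 0.    ]
lipR in [127.6  32.7  87.8] [0.5546 0.1009 0.    ]
lipL out [130.7 -46.2  87.8] [0.4787 0.1226 0.    ]
lipR out [129.5  39.   87.8] [0.5613 0.1013 0.    ]
br L [127.3 -26.   51.8] [0.4975 0.1144 0.036 ]
br R [126.8  21.4  51.8] [0.5435 0.1028 0.036 ]
footL [ 94.4 -20.6  58.8] [0.495  0.0813 0.029 ]
footR [93.9 23.8 58.7] [0.538  0.0702 0.029 ]
shL [ 79.9 -25.1  57.8] [0.4872 0.0682 0.03  ]
shR [79.4 28.1 57.7] [0.5387 0.0551 0.03  ]
topL [125.7 -44.7  43.8] [0.479  0.1173 0.044 ]
topR [125.1  38.   43.8] [0.5592 0.0972 0.044 ]
t 5.23 tcp [ 0.4927 -0.0154  0.0877] yaw 76.32 F [-0.6 -0.  -2.1] w 0.0539
shift mm [ 4.9 -3.5  0. ] turn deg [-0.01 -0.03  0.32]
```

Call:
{"name": "servo_tool", "arguments": {
  "commands": [
    [[0,0,0],[8,-4,0],0.3],
    [[0,0,0],[18,-5,0],0.3],
    [[0,0,0],[28,-5,0],0.3],
    [[0,0,0],[38,-5,0],0.3],
    [[0,0,0],[44,-5,0],0.3],
    [[0,0,0],[44,-5,0],0.3]
  ]
}}

```text
clock: 5.73
tcp_pos: [0.4991, 0.0292, 0.0877]
tool_rot: [0.787, 0.618, 0.0, -0.0]
force: [0.8, 0.4, -2.4]
width: 0.0542
```

```bash
python3 -c "
from h import *
rel([.5121,.0775,.0877],76)
snap('wrist','w7')
rel([.5121,.0775,.0877],76)"
```

```text
t 5.73 tcp [0.4991 0.0292 0.0877] yaw 76.28 F [ 0.8  0.4 -2.4] w 0.0542
shift mm [50.1  1.2  0. ] turn deg [ 0.02 -0.05  0.28]
t 5.78 tcp [0.4988 0.0283 0.0877] yaw 76.24 F [ 0.2  0.1 -2.4] w 0.0537
shift mm [51.   1.3  0. ] turn deg [ 0.02 -0.02  0.24]
```

View pics/w7.png

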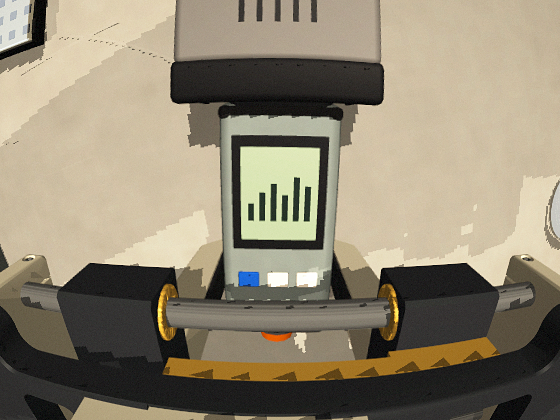

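```bash
python3 -c "
from h import *
crop('w7',150,0,260,140,3,'w7c')"
```

```text
(no output)
```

View pics/w7c.png

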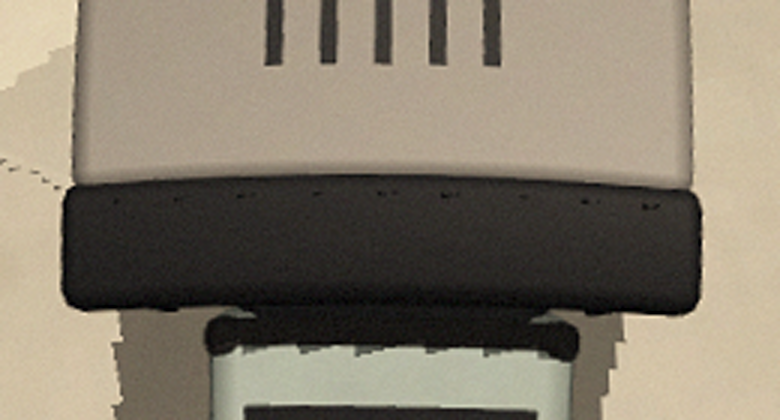

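Run:
```python
from h import *
c=load("w7");s=c["s"];r=R.from_quat(s["tool_rot"])
def F(n,u,v,z): print(n,(r.inv().apply(onz(c,150+u/3-.35,v/3-.35,z,True)-s["tcp_pos"])*1000).round(1))
F("bridge L",63,250,.044);F("bridge R",701,250,.044)
F("br front L",72,308,.044);F("br front R",690,314,.044)
F("roof L",75,170,.044);F("roof R",692,170,.044)
F("roof L top",80,10,.044);F("roof R top",690,10,.044)
F("slot L",275,65,.044);F("slot R",491,65,.044);F("slot m top",383,5,.044)
F("shL",207,335,.03);F("shR",578,340,.03)
F("scrL",155*3-0,0,.03) if 0 else None
```

```text
bridge L [ 90.6 -40.9  43.7]
bridge R [90.6 42.8 43.7]
br front L [ 82.7 -39.7  43.7]
br front R [81.9 41.4 43.7]
roof L [101.4 -39.3  43.7]
roof R [101.5  41.6  43.7]
roof L top [124.5 -39.3  43.7]
roof R top [124.6  42.   43.7]
slot L [114.1 -12.8  43.7]
slot R [114.1  15.   43.7]
slot m top [122.5   1.1  43.7]
shL [ 78.5 -24.   57.7]
shR [78.  29.1 57.7]
```

Call:
{"name": "servo_tool", "arguments": {
  "commands": [
    [[0,0,0],[2,-1,0],0.3],
    [[0,0,0],[8,-1,0],0.3],
    [[0,0,0],[14,-1,0],0.3],
    [[0,0,0],[20,-1,0],0.3],
    [[0,0,0],[20,-1,0],0.3]
  ]
}}

```text
clock: 6.2
tcp_pos: [0.5026, 0.0484, 0.0877]
tool_rot: [0.787, 0.617, 0.0, -0.0]
force: [0.4, 1.1, -2.2]
width: 0.054
```

```bash
python3 -c "
from h import *
rel([.5121,.0775,.0877],76)
snap('wrist','w8');crop('w8',150,0,260,200,3,'w8c')"
```

```text
t 6.2 tcp [0.5026 0.0484 0.0877] yaw 76.22 F [ 0.4  1.1 -2.2] w 0.054
shift mm [30.5  2.3 -0. ] turn deg [ 0.   -0.04  0.22]
```

View pics/w8c.png

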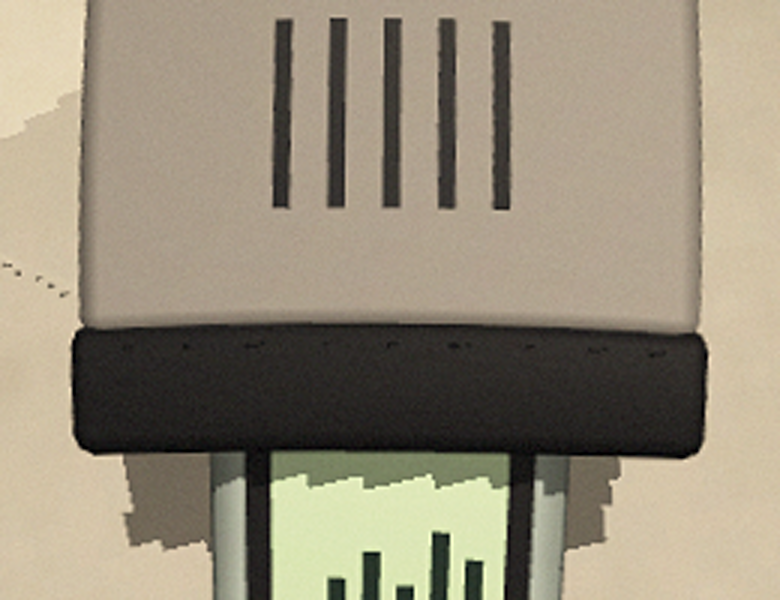

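Call:
{"name": "servo_tool", "arguments": {
  "commands": [
    [[0,0,0],[5,0,0],0.3],
    [[0,0,0],[10,0,0],0.3],
    [[0,0,0],[15,0,0],0.3],
    [[0,0,0],[20,0,0],0.3],
    [[0,0,0],[20,0,0],0.3]
  ]
}}

```text
clock: 6.67
tcp_pos: [0.5073, 0.0677, 0.0877]
tool_rot: [0.787, 0.617, 0.0, -0.0]
force: [0.7, 0.9, -2.2]
width: 0.0541
```

```bash
python3 -c "
from h import *
rel([.5121,.0775,.0877],76)
snap('wrist','w9');crop('w9',150,0,260,200,3,'w9c')"
```

```text
t 6.67 tcp [0.5073 0.0677 0.0877] yaw 76.21 F [ 0.7  0.9 -2.2] w 0.0541
shift mm [10.6  2.3 -0. ] turn deg [ 0.01 -0.04  0.21]
```

View pics/w9c.png

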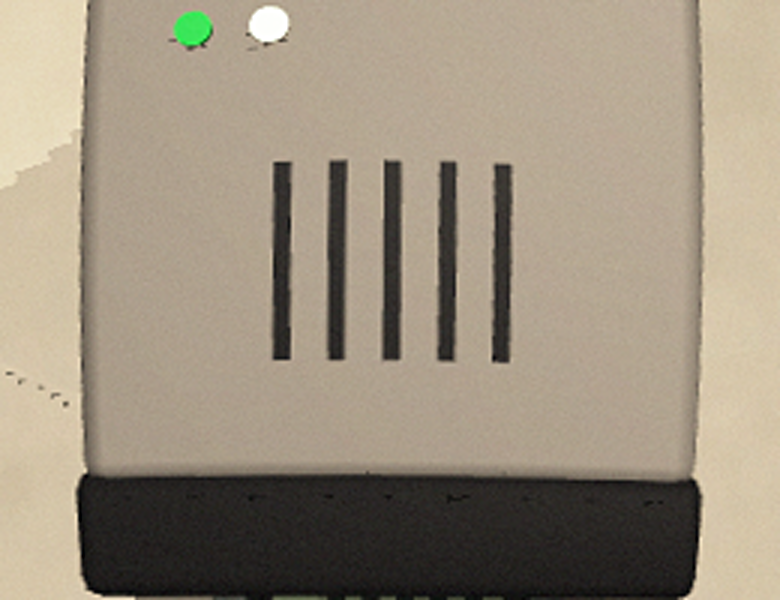

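Call:
{"name": "servo_tool", "arguments": {
  "commands": [
    [[0,0,0],[3,0,0],0.3],
    [[0,0,0],[5,0,0],0.3],
    [[0,0,0],[7,0,0],0.3],
    [[0,0,0],[8,0,0],0.3],
    [[0,0,0],[8,0,0],0.3]
  ]
}}

```text
clock: 7.13
tcp_pos: [0.509, 0.0743, 0.0877]
tool_rot: [0.787, 0.617, 0.0, 0.0]
force: [-0.7, 1.6, -2.4]
width: 0.0542
```

Call:
{"name": "servo_tool", "arguments": {
  "commands": [
    [[0,0,0],[1,0,0],0.3],
    [[0,0,0],[2,0,0],0.3],
    [[0,0,0],[3,0,0],0.3],
    [[0,0,0],[3,0,0],0.3]
  ]
}}

```text
clock: 7.47
tcp_pos: [0.5097, 0.0772, 0.0877]
tool_rot: [0.787, 0.617, 0.0, -0.0]
force: [0.6, 0.5, -2.3]
width: 0.054
```

Call:
{"name": "servo_tool", "arguments": {
  "commands": [
    [[0,0,0],[1,0,0],0.3],
    [[0,0,0],[2,0,0],0.3],
    [[0,0,0],[2,0,0],0.3]
  ]
}}

```text
clock: 7.72
tcp_pos: [0.5102, 0.0791, 0.0877]
tool_rot: [0.787, 0.617, 0.0, -0.0]
force: [0.0, 0.0, -2.0]
width: 0.0545
```

Call:
{"name": "servo_tool", "arguments": {
  "commands": [
    [[0,0,0],[1,0,0],0.3],
    [[0,0,0],[2,0,0],0.3],
    [[0,0,0],[2,0,0],0.3]
  ]
}}

```text
clock: 7.97
tcp_pos: [0.5104, 0.08, 0.0877]
tool_rot: [0.788, 0.616, -0.0, 0.0]
force: [-0.6, -4.1, -1.5]
width: 0.0539
```

Call:
{"name": "servo_tool", "arguments": {
  "commands": [
    [[0,0,0],[1,0,0],0.3],
    [[0,0,0],[2,0,0],0.3],
    [[0,0,0],[2,0,0],0.3]
  ]
}}

```text
clock: 8.22
tcp_pos: [0.5111, 0.0805, 0.0878]
tool_rot: [0.788, 0.615, -0.001, 0.001]
force: [-0.3, -9.9, -1.4]
width: 0.0544
```

```bash
python3 -c "
from h import *
rel([.5121,.0775,.0877],76)
snap('wrist','w10');snap('side','d10');snap('scene','s10');crop('d10',200,130,120,100,6,'d10c')
crop('s10',150,170,200,120,4,'s10c')
rel([.5121,.0775,.0877],76)"
```

```text
t 8.22 tcp [0.5111 0.0805 0.0878] yaw 75.96 F [-0.3 -9.9 -1.4] w 0.0544
shift mm [-2.6  1.6  0.1] turn deg [ 0.08  0.15 -0.04]
t 8.37 tcp [0.5111 0.0804 0.0878] yaw 75.96 F [ -0.3 -10.8  -1.3] w 0.0539
shift mm [-2.6  1.6  0.1] turn deg [ 0.08  0.14 -0.04]
```

View pics/w10.png

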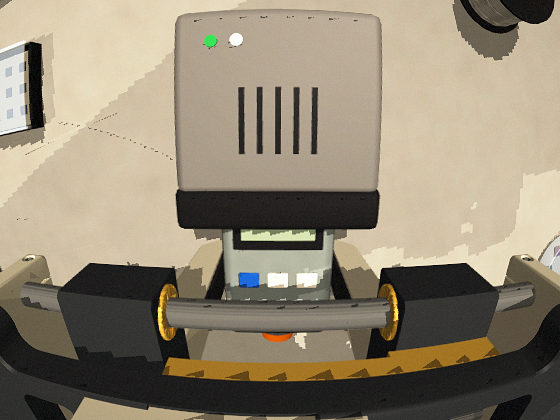

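View pics/d10c.png

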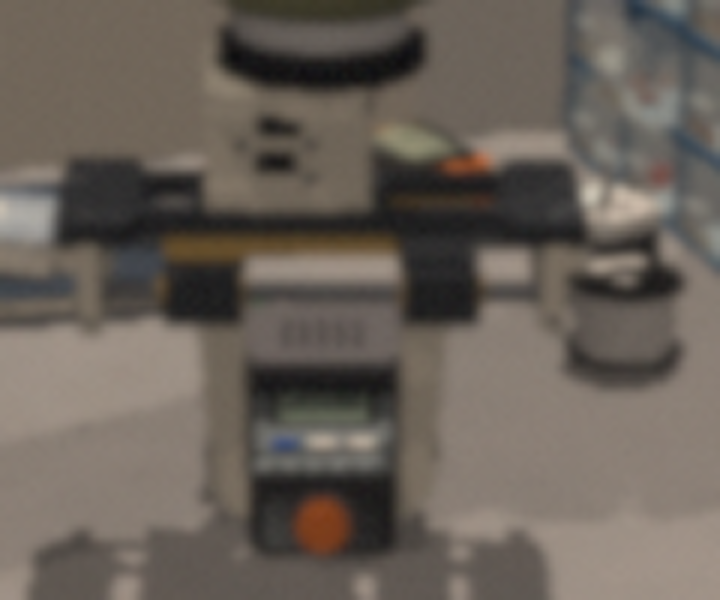

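View pics/s10c.png

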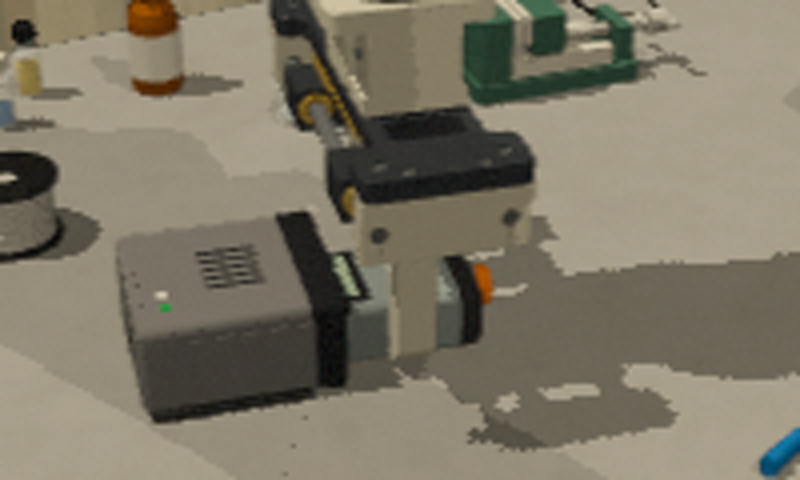

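Run:
```python
from h import *
c=load("w10");s=c["s"];r=R.from_quat(s["tool_rot"])
def F(n,u,v,z): print(n,(r.inv().apply(onz(c,u,v,z,True)-s["tcp_pos"])*1000).round(1),onz(c,u,v,z,True).round(4))
F("bridge front",277,228,.044);F("seam",277,191,.044);F("roof back",277,13,.044); F("scr bot",277,250,.03)
F("bridge L",177,210,.044);F("bridge R",379,210,.044);F("logL",224,240,.03);F("logR",333,240,.03);
b=load("d10");print("button side",onz(b,200+322/6-.4,130+524/6-.4,.0155))
p=s["tcp_pos"];print(r.as_matrix()[:,0])
```

```text
bridge front [30.   1.  43.7] [0.5194 0.1092 0.044 ]
seam [45.6  1.  43.7] [0.5232 0.1243 0.044 ]
roof back [116.3   0.9  43.5] [0.5403 0.1929 0.044 ]
scr bot [14.2  1.  57.7] [0.5156 0.0938 0.03  ]
bridge L [ 37.7 -40.6  43.6] [0.4809 0.1267 0.044 ]
bridge R [37.7 43.5 43.7] [0.5625 0.1064 0.044 ]
logL [ 19.1 -23.7  57.7] [0.4928 0.1045 0.03  ]
logR [19.1 27.  57.8] [0.5421 0.0922 0.03  ]
button side [0.49988948 0.04196011 0.0155    ]
[ 0.24263985  0.97011313 -0.00253338]
```

Call:
{"name": "servo_tool", "arguments": {
  "commands": [
    [[0,0,0],[-1,0,0],0.7],
    [[0,0,0],[-1,0,0],1],
    [[0,0,0],[-1,0,0],1],
    [[0,0,0],[-1,0,0],1],
    [[0,0,0],[-1,0,-20],1],
    [[0,0,0],[-1,0,-50],1],
    [[0,0,0],[-1,0,-55],1],
    [[0,0,0],[-1,0,-55],1]
  ]
}}

```text
clock: 9.03
tcp_pos: [0.5116, 0.0825, 0.1443]
tool_rot: [0.787, 0.617, 0.002, 0.001]
force: [-0.2, 0.0, 0.0]
width: 0.0926
```

Call:
{"name": "servo_tool", "arguments": {
  "commands": [
    [[0,0,0],[-30,0,0],1],
    [[0,0,0],[-60,0,0],0.6],
    [[0,0,0],[-80,0,0],0.2],
    [[0,0,0],[-80,0,0],0],
    [[0,0,0],[-80,0,0],0],
    [[0,0,0],[-80,0,0],0],
    [[0,0,0],[-80,0,0],0]
  ],
  "newtons": 30
}}

```text
clock: 9.62
tcp_pos: [0.4919, 0.0053, 0.1423]
tool_rot: [0.787, 0.617, 0.0, -0.0]
force: [0.4, -0.8, -0.1]
width: 0.0577
```

```bash
python3 -c "
from h import *
rel([.5121,.0775,.0877],76)
snap('wrist','w11');snap('side','d11');crop('d11',180,110,160,120,5,'d11c')
rel([.5121,.0775,.0877],76)"
```

```text
t 9.62 tcp [0.4919 0.0053 0.1423] yaw 76.22 F [ 0.4 -0.8 -0.1] w 0.0577
shift mm [74.9  2.4 54.6] turn deg [-0.02 -0.02  0.22]
t 9.72 tcp [0.4919 0.0053 0.1425] yaw 76.23 F [0.1 0.  0.3] w 0.0497
shift mm [75.   2.5 54.8] turn deg [-0.01 -0.01  0.23]
```

View pics/w11.png

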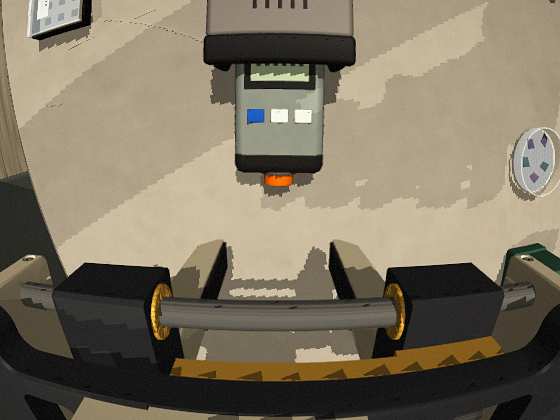

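View pics/d11c.png

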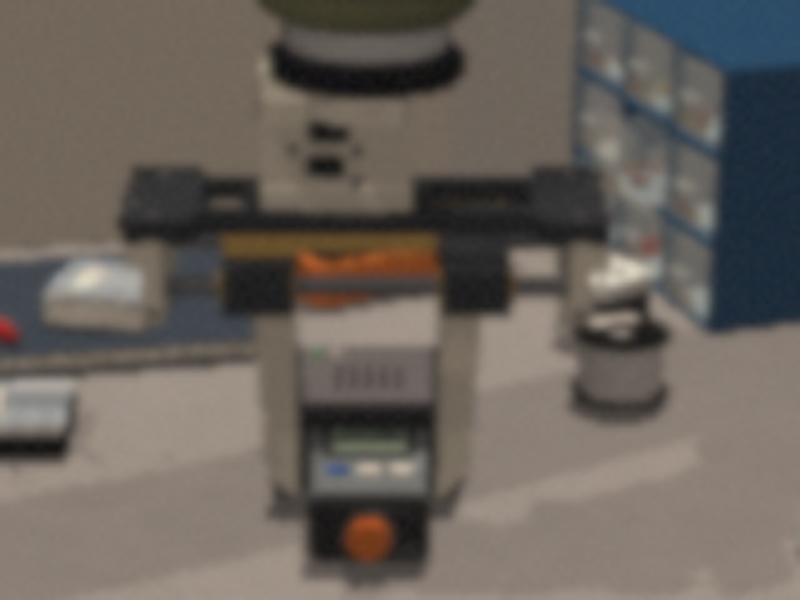

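Call:
{"name": "servo_tool", "arguments": {
  "commands": [
    [[0,0,0],[0,-1,20],0],
    [[0,0,0],[0,-1,40],0],
    [[0,0,0],[0,-1,54],0],
    [[0,0,0],[0,-1,54],0],
    [[0,0,0],[0,-1,54],0],
    [[0,0,0],[0,-1,54],0],
    [[0,0,0],[0,-1,54],0],
    [[0,0,0],[0,-1,54],0]
  ],
  "newtons": 30
}}

```text
clock: 10.38
tcp_pos: [0.4911, 0.0046, 0.0895]
tool_rot: [0.787, 0.617, 0.001, 0.0]
force: [-0.2, -0.1, -0.3]
width: 0.0013
```

```bash
python3 -c "
from h import *
rel([.5121,.0775,.0877],76)
c=snap('wrist','w12');snap('scene','s12');crop('s12',150,170,200,130,4,'s12c')
s=c['s'];r=R.from_quat(s['tool_rot']);o=load('w11');so=o['s']
print((R.from_quat(so['tool_rot']).inv().apply(onz(o,278,187,.012,True)-s['tcp_pos'])*1000))"
```

```text
t 10.38 tcp [0.4911 0.0046 0.0895] yaw 76.15 F [-0.2 -0.1 -0.3] w 0.0013
shift mm [75.8  3.   1.9] turn deg [ 0.08 -0.02  0.15]
[29.52315362  2.13351317 77.48811794]
```

View pics/w12.png

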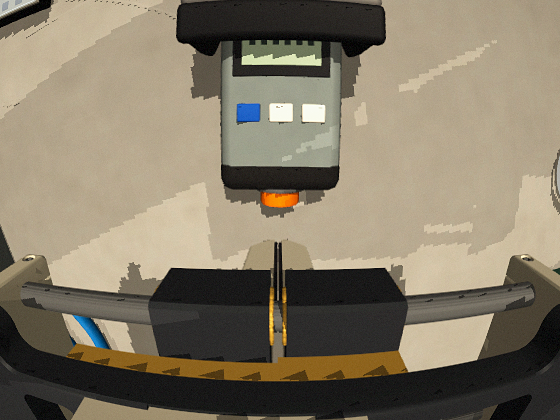

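View pics/s12c.png

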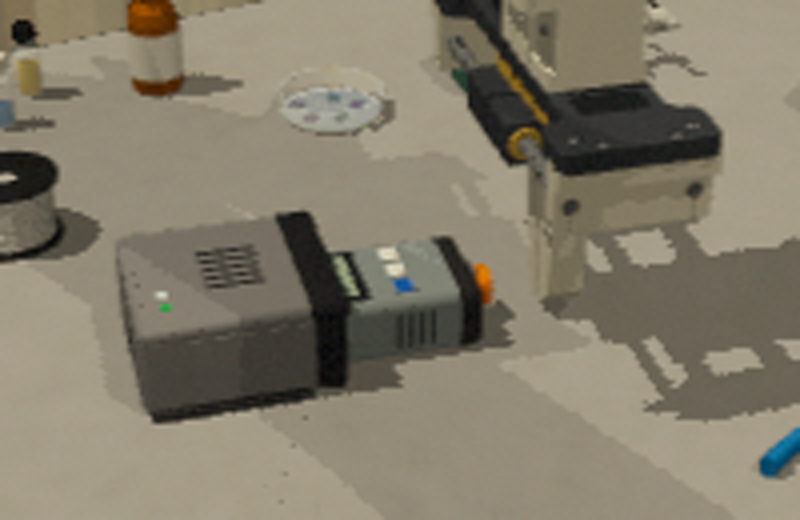

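Call:
{"name": "servo_tool", "arguments": {
  "commands": [
    [[0,0,0],[6,0,1],0],
    [[0,0,0],[11,1,1],0],
    [[0,0,0],[15,1,1],0],
    [[0,0,0],[17,1,1],0],
    [[0,0,0],[17,1,1],0]
  ]
}}

```text
clock: 10.9
tcp_pos: [0.4959, 0.0216, 0.0877]
tool_rot: [0.787, 0.617, 0.0, -0.0]
force: [-1.0, 0.6, 0.3]
width: 0.0004
```

Call:
{"name": "servo_tool", "arguments": {
  "commands": [
    [[0,0,0],[1,0,0],0],
    [[0,0,0],[2,0,0],0],
    [[0,0,0],[3,0,0],0],
    [[0,0,0],[3,0,0],0]
  ]
}}

```text
clock: 11.23
tcp_pos: [0.4965, 0.0236, 0.0877]
tool_rot: [0.787, 0.617, 0.0, 0.0]
force: [0.1, -0.2, 0.5]
width: 0.0006
```

Call:
{"name": "servo_tool", "arguments": {
  "commands": [
    [[0,0,0],[1,0,0],0],
    [[0,0,0],[2,0,0],0],
    [[0,0,0],[3,0,0],0],
    [[0,0,0],[3,0,0],0]
  ]
}}

```text
clock: 11.57
tcp_pos: [0.4973, 0.0267, 0.0877]
tool_rot: [0.787, 0.617, 0.0, -0.0]
force: [-1.1, 0.9, 0.1]
width: 0.0006
```

Call:
{"name": "servo_tool", "arguments": {
  "commands": [
    [[0,0,0],[1,0,0],0],
    [[0,0,0],[2,0,0],0],
    [[0,0,0],[2,0,0],0]
  ]
}}

```text
clock: 11.82
tcp_pos: [0.4975, 0.0277, 0.0877]
tool_rot: [0.788, 0.616, -0.0, 0.0]
force: [-0.4, -4.0, 0.9]
width: 0.0006
```

Call:
{"name": "servo_tool", "arguments": {
  "commands": [
    [[0,0,0],[1,0,0],0],
    [[0,0,0],[2,0,0],0],
    [[0,0,0],[2,0,0],0]
  ]
}}

```text
clock: 12.07
tcp_pos: [0.498, 0.0296, 0.0877]
tool_rot: [0.788, 0.616, -0.0, 0.0]
force: [-1.2, -3.7, 0.5]
width: 0.0007
```

Call:
{"name": "servo_tool", "arguments": {
  "commands": [
    [[0,0,0],[1,0,0],0],
    [[0,0,0],[2,0,0],0],
    [[0,0,0],[2,0,0],0]
  ]
}}

```text
clock: 12.32
tcp_pos: [0.4985, 0.0316, 0.0877]
tool_rot: [0.788, 0.616, -0.0, 0.0]
force: [-0.5, -5.3, 0.5]
width: 0.0008
```

Call:
{"name": "servo_tool", "arguments": {
  "commands": [
    [[0,0,0],[1,0,0],0],
    [[0,0,0],[2,0,0],0],
    [[0,0,0],[2,0,0],0]
  ]
}}

```text
clock: 12.57
tcp_pos: [0.499, 0.0334, 0.0877]
tool_rot: [0.788, 0.616, -0.0, 0.0]
force: [-0.9, -6.5, 0.5]
width: 0.0002
```

Call:
{"name": "servo_tool", "arguments": {
  "commands": [
    [[0,0,0],[1,0,0],0],
    [[0,0,0],[2,0,0],0],
    [[0,0,0],[3,0,0],0],
    [[0,0,0],[3,0,0],0],
    [[0,0,0],[3,0,0],0]
  ]
}}

```text
clock: 12.98
tcp_pos: [0.499, 0.0338, 0.0878]
tool_rot: [0.789, 0.615, -0.001, 0.001]
force: [-2.8, -14.3, 2.1]
width: 0.0003
```

```bash
python3 -c "
from h import *
rel([.5121,.0775,.0877],76)
c=snap('wrist','w13');snap('scene','s13');crop('s13',150,170,200,130,4,'s13c');crop('w13',180,140,200,150,4,'w13c')"
```

```text
t 12.98 tcp [0.499  0.0338 0.0878] yaw 75.89 F [ -2.8 -14.3   2.1] w 0.0003
shift mm [45.6  2.  -0.1] turn deg [ 0.04  0.22 -0.11]
```

View pics/w13c.png

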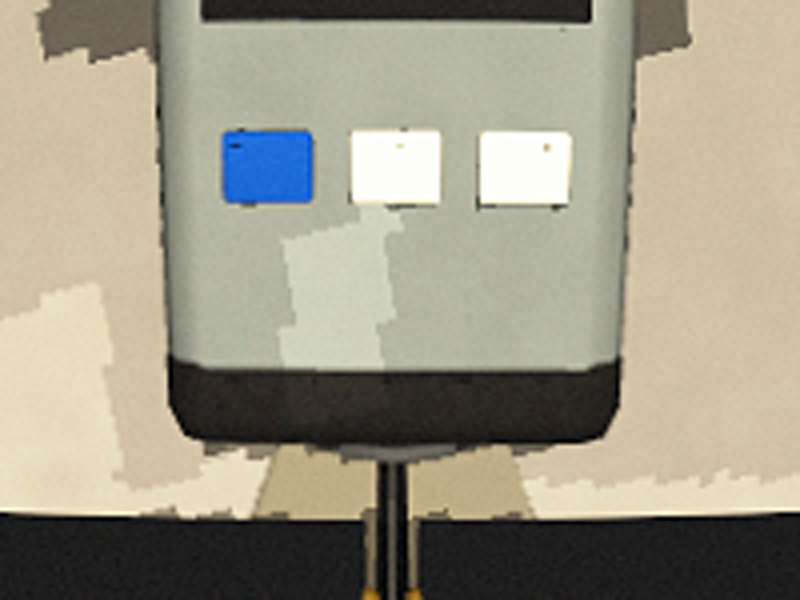

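View pics/s13c.png

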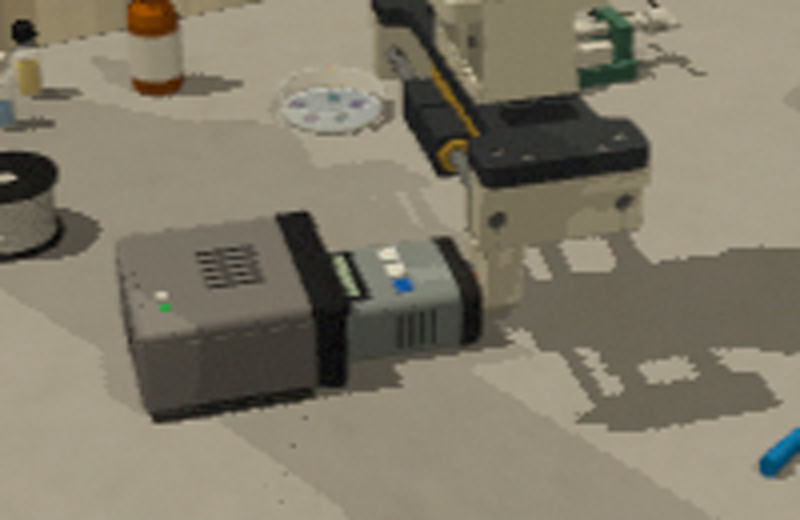

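Call:
{"name": "servo_tool", "arguments": {
  "commands": [
    [[0,0,0],[1,0,0],0],
    [[0,0,0],[1,0,0],0],
    [[0,0,0],[-4,0,0],0],
    [[0,0,0],[-15,0,0],0],
    [[0,0,0],[-35,0,0],0],
    [[0,0,0],[-45,0,-20],0],
    [[0,0,0],[-45,0,-50],0],
    [[0,0,0],[-45,0,-60],0]
  ]
}}

```text
clock: 13.75
tcp_pos: [0.4893, -0.0071, 0.15]
tool_rot: [0.788, 0.616, 0.001, 0.0]
force: [0.3, 0.1, 0.3]
width: 0.0007
```

```bash
python3 -c "
from h import *
rel([.5121,.0775,.0877],76)
c=snap('wrist','w14');snap('scene','s14');snap('side','d14');crop('s14',150,170,200,130,4,'s14c');crop('d14',200,140,120,100,6,'d14c')
rel([.5121,.0775,.0877],76)"
```

```text
t 13.75 tcp [ 0.4893 -0.0071  0.15  ] yaw 76.04 F [0.3 0.1 0.3] w 0.0007
shift mm [87.5  1.7 62.4] turn deg [ 0.06 -0.07  0.04]
t 13.9 tcp [ 0.4896 -0.0058  0.1483] yaw 76.2 F [ 0.1 -0.6 -0.1] w 0.0006
shift mm [86.2  1.9 60.7] turn deg [ 0.1  -0.06  0.2 ]
```

View pics/w14.png

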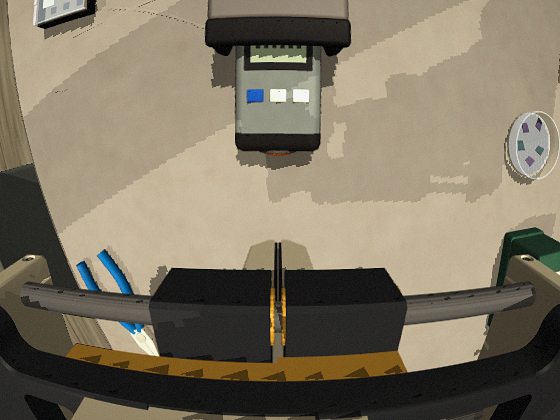

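View pics/s14c.png

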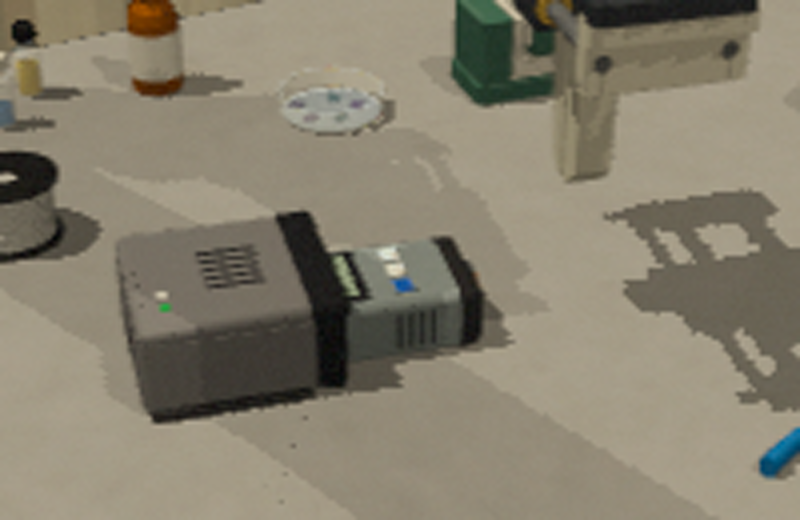

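View pics/d14c.png

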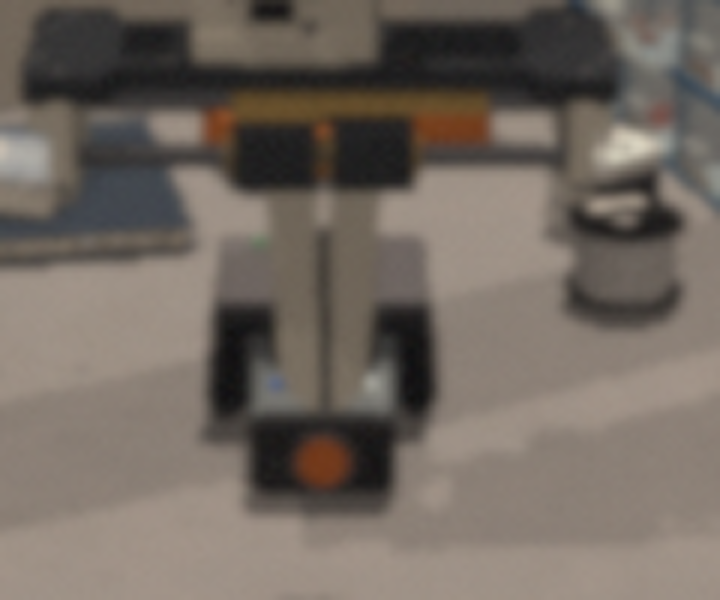

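```bash
python3 -c "
from h import *
print(ctrl.hand_in())"
```

```text
the job is handed in; nothing more can be done
None
```

The logger is docked and its button is pressed in. I handed the job in at about 13.9 s of the 48 s allowed; hand-in gives no verdict.

**Docking:** I gripped the logger on its ribs and slid it along the desk into the sleeve. It moved freely until the stop, where the force rose to about 10 N.

**Button:** I then let go, closed the fingers behind the button and pressed. The force held at about 5.5 N for roughly 6 mm, then jumped to 14 N with no further movement, so the button is at the end of its travel.

**Last checks:**
- In the final pictures the button stands out only slightly.
- The logger lies straight and centred in the sleeve, and where the sleeve front crosses it matches the fully home position.
- The dish, sample box and spool show no visible shift; I did not measure this.
- The fingers were clear of everything, with contact force near zero.

**Measurements that disagreed:**
- The side camera put the button about 70 mm from the sleeve front just before the press, where 74 mm was expected.
- My estimates of the logger's centre along its length differed by several millimetres between views.

The rise in force at the stop and at the end of the button's travel settled both points.

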